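# Set the toppled pair of shoes back on their soles

### The arm

A 6-joint arm with a two-finger parallel gripper is mounted at the origin on the work surface. World frame = base frame: x ahead of the robot, y to its left, z up, the work surface at z = 0. Lengths are in mm, angles in degrees, forces in N, time in s.
With the tool pointing down it reaches from about 300 to 775 mm from the base axis. Payload 14.6 kg.
Tool frame: the origin (TCP) lies at the very end of the fingers, on their centre line; the grasp point (between the pads) lies 19 mm behind it; z points along the fingers, y is the line along which they close (so a half turn about z gives the same grasp; the last joint's range is limited). The gripper opens to 85 mm and grips with 20 to 120 N. Pads are 22 mm wide; open, the fingers measure 114 mm over their backs; the gripper's body (76 mm by 85 mm) begins 54 mm behind the grasp point. The pads swing forward as they close: fully open they stand 13 mm farther back than shut.
Start: joints at [63.392, 17.183, 87.147, -0, 75.671, -3.816], TCP at [213.062, 507.045, 231.281] pointing down, gripper open.
Joint ranges: [-173.82, 173.82], [-45.26, 126.66], [13.44, 144.39], [-59.66, 239.66], [0, 175.72], [-146.38, 146.38]. Speed limits (degrees/s): [127.2, 127.2, 147.25, 180, 180, 180].

### API

Orientations are given as [roll, pitch, yaw] about the fixed x, y, z axes, in that order (R = Rz(yaw) Ry(pitch) Rx(roll)).
In Python, from plant import read_state, read_camera, get_calibration, job_done gives the robot as it stands.
- The arm moves only by the tool drive_tool, never from a script. Its argument "increments" is a list of rows, each an object of numbers: "jaw": the opening, from 0 (shut) to 1 (fully open); "x", "y", "z": the shift along the tool's x, y, z in mm; "spin": the turn about the tool's z in rad. In form: [{"jaw": .., "x": .., "y": .., "z": .., "spin": ..}, ...]. A call has 1 to 20 rows; each row is the pose to reach, as a shift and turn from the pose commanded when the call began, along the tool's axes at that moment; what a row does not reach only later rows make up. A row lasts 1/10 s, in which the tool goes at most 50 mm and 8.59 degrees, less where a joint would pass 70% of its speed; a pose out of reach is approached as far as the arm can. A call with a gripper value outside its range is refused whole. The fingers move at their own pace and stop on an object; "newtons" is the grip in N (left out, the last holds). Time passes only in rows, so rows that repeat a pose let the fingers close. It gives the time, the measured TCP pose, the force, the opening and the grip force at its end, in the units of the state.
- read_state(): the state, without advancing time (a new reading comes with each control period).
- read_camera(name): name is "scene" or "top"; returns (picture, depth): 384x512x3 uint8, red, green, blue; 384x512 float32, mm along the optical axis (not along the pixel's ray), 0 where there is no reading.
- get_calibration(name): a dict with "fx", "fy", "cx", "cy" (pixels), "camera_from_world" (4x4, takes a point from world to camera coordinates). Camera axes: x right, y up, looking along -z (the intrinsics and any distortion apply to the point x, -y, -z); pixel columns grow to the right and rows downward; lengths in mm; the calibration is good to about 2 mm. A picture is of the moment at which its call begins. get_calibration takes no time and is no camera call.
- job_done(): hands the job in; it is judged then, once.
The state is a dict: "clock": time; "q": joint angles; "dq": joint speeds; "effort": joint torques, N m; "tcp_pos": TCP position; "tool_rot": TCP orientation; "contact_force": force on the tool from outside, world axes, zero at the start; "wrist_torque": the same for the moment, N m; "opening": finger opening in mm; "finger_force": force on a finger pad.
Only numpy, scipy, OpenCV 4.12 (cv2) and the standard library are available. Lean on these libraries where they do the work, as an engineer would, in place of code of your own. Each camera call takes 0.05 s, during which the arm holds its last target. There are 200 camera calls.

### The job

The larger brown pair of slip-on shoes has toppled over on the shop counter. With the fingers, push each of the two shoes over so that it stands on its sole again, close to where it lay: tip them only, do not pick them up or carry them, and leave everything else on the counter undisturbed.

Things in the scene. Friction and masses are not known exactly. Their poses are not given: they have to be found in the camera images.
- left_shoe: Left shoe of the larger brown pair: rigid slip-on, 231 mm long (toe 123 mm ahead of the origin), 80 wide, 57 high, 0.26 kg. Origin: mid underside of the flat 10 mm sole; x to the toe, y left, z up from the sole through the foot opening. Centre of mass near x = -10, z = 17 mm. Starts lying on its straight outer side (y = +40 mm): origin 40 mm up, z axis level.
- right_shoe: Right shoe of the larger brown pair: rigid slip-on, 231 mm long (toe 123 mm ahead of the origin), 80 wide, 57 high, 0.26 kg. Origin: mid underside of the flat 10 mm sole; x to the toe, y left, z up from the sole through the foot opening. Centre of mass near x = -10, z = 17 mm. Starts lying on its straight outer side (y = -40 mm): origin 40 mm up, z axis level.
- left_rim (a point): Rim (top edge) of the left shoe's inner side wall, mid-length: 46 mm above the underside, at x = 0, y = -25 mm; wall 6 mm thick. As the shoe lies this is uppermost, 65 mm above the counter; the closed domed vamp ahead of it (x = 2 to 82 mm) sticks out 11 mm farther and 80 mm high. Pushed here level, towards the sole, the shoe tips over its sole edge and about a third of the way drops onto its sole.
- right_rim (a point): Rim (top edge) of the right shoe's inner side wall, mid-length: 46 mm above the underside, at x = 0, y = +25 mm; wall 6 mm thick. As the shoe lies this is uppermost, 65 mm above the counter; the closed domed vamp ahead of it (x = 2 to 82 mm) sticks out 11 mm farther and 80 mm high. Pushed here level, towards the sole, the shoe tips over its sole edge and about a third of the way drops onto its sole.
- tin: Bystander: flat round dark steel polish tin, 66 mm across, 26 mm high, standing between the shoes. Origin at the centre of its underside, z up.
- spool: Bystander: light wooden thread spool, standing, 42 mm across, 56 mm high. Origin at the centre of its underside, z up.
- brush: Bystander: dark wooden shoe brush, bristles down, 150 mm long (x), 48 mm wide, 48 mm high. Origin at the centre of its underside, z up.
- conditioner: Bystander: amber bottle with black cap, 52 mm across, 130 mm high, standing. Origin at the centre of its underside, z up.
- nail_cup: Bystander: open metal cup, 72 mm across the rim, 60 mm high. Origin at the centre of its underside, z up.
- child_left: Bystander: left shoe of a small dark child's pair, already standing on its sole, 153 mm long, 53 mm wide, 38 mm high. Origin at the underside of the sole, x to the toe, z up.
- child_right: Bystander: right shoe of the small dark child's pair, already standing on its sole, same size and axes as the left one.

How it is judged (in metres and radians):
At the end, for the whole second after the job is handed in: Both shoes of the larger pair stand at rest on their soles on the counter (upright within 0.12 rad, underside within 10 mm of the counter), each less than 160 mm from where it lay (angle between each of left_shoe, right_shoe's own z axis and vertical below 0.12 rad and height (world z) of each of left_shoe, right_shoe below 0.01 m and distance of each of left_shoe, right_shoe from where it was at the start of the episode below 0.16 m and linear speed of each of left_shoe, right_shoe below 0.02 m/s and angular speed of each of left_shoe, right_shoe below 0.1 rad/s); the robot touches nothing.
It fails at once if one of the two shoes is lifted off the counter (origin above 65 mm, or above 30 mm while within 0.4 rad of upright) (height (world z) of any of left_shoe, right_shoe above 0.065 m or (angle between left_shoe's own z axis and vertical below 0.4 rad and height (world z) of left_shoe above 0.03 m) or (angle between right_shoe's own z axis and vertical below 0.4 rad and height (world z) of right_shoe above 0.03 m)).
It fails at once if one of the two shoes is carried or shoved 200 mm away (distance of any of left_shoe, right_shoe from where it was at the start of the episode above 0.2 m).
It fails at once if a bystander is moved more than 25 mm or tipped more than 0.4 rad (distance of any of tin, spool, brush, conditioner, nail_cup, child_left, child_right from where it was at the start of the episode above 0.025 m or angle between any of tin, spool, brush, conditioner, nail_cup, child_left, child_right's own z axis and vertical above 0.4 rad).
It also fails if it takes over 51 s, if anything falls off the work surface, if the arm or the gripper's body presses on something with over 40 N, if the wrist force passes 120 N, or if a joint passes its speed limit or range.

## Working session

There is one attempt and no reset: what is moved stays moved. The work goes in short steps, Python scripts to look and compute and a tool call to move; the robot and the scene stay as the last step left them, time stands still between calls to the robot, and variables do not carry over. Pictures are saved under pics/ and viewed, at most 10 in all, crops included, and the job is handed in when it is done.

Besides the shell and the picture viewer there is one more tool, called after "Emit:" by a JSON object that holds its "fn" and its "kwargs". drive_tool: Moves the arm, as the interface text tells. Its arguments: {"type":"object","properties":{"increments":{"type":"array","items":{"type":"object","properties":{"jaw":{"type":"number"},"x":{"type":"number"},"y":{"type":"number"},"z":{"type":"number"},"spin":{"type":"number"}}}},"newtons":{"type":"number"}},"required":["increments"]}

```bash
mkdir -p pics
cat > h.py <<'E'
import numpy as np,cv2
from plant import *
def cloud(n):
    im,d=read_camera(n);c=get_calibration(n);v,u=np.mgrid[:384,:512]
    P=np.stack([(u-c['cx'])/c['fx']*d,-(v-c['cy'])/c['fy']*d,-d,np.ones_like(d)],-1)
    W=P@np.linalg.inv(np.array(c['camera_from_world'])).T
    W=W[...,:3];W[d==0]=np.nan
    return im,W
E
python3 - <<'E'
from h import *
s=read_state();print({k:np.round(s[k],3).tolist() for k in s})
for n in('top','scene'):
    im,W=cloud(n);np.save(n+'.npy',W);cv2.imwrite(f'pics/{n}0.png',im[...,::-1]);print({k:v for k,v in get_calibration(n).items()})
E
```

```text
{'clock': 0.0, 'q': [63.39, 17.218, 87.184, -0.001, 75.669, -3.818], 'dq': [0.02, 0.015, 0.069, 0.042, 0.047, -0.048], 'effort': [0.002, -54.35, -36.179, 0.0, 0.004, -0.0], 'tcp_pos': [212.976, 506.816, 230.676], 'tool_rot': [-179.929, -0.004, 157.208], 'contact_force': [-0.069, -0.613, 0.782], 'wrist_torque': [0.037, -0.013, 0.016], 'finger_force': 0.0, 'opening': 85.375}
{'fx': 445.25402000041277, 'fy': 445.25402000041277, 'cx': 250.5494335131126, 'cy': 186.9291589266197, 'camera_from_world': array([[ 4.04823254e-04, -9.99964323e-01, -8.43733934e-03,
         1.86953538e+01],
       [ 9.88148702e-01, -8.95112998e-04,  1.53497043e-01,
        -6.25196883e+02],
       [-1.53499119e-01, -8.39948509e-03,  9.88113085e-01,
        -1.26278082e+03],
       [ 0.00000000e+00,  0.00000000e+00,  0.00000000e+00,
         1.00000000e+00]])}
{'fx': 389.7190810937679, 'fy': 389.7190810937679, 'cx': 252.00612745721102, 'cy': 189.312231306928, 'camera_from_world': array([[ 6.86722567e-01,  7.26764734e-01, -1.50045864e-02,
        -4.23469267e+02],
       [-5.96003686e-01,  5.74743252e-01,  5.60758237e-01,
         3.26842056e+02],
       [ 4.16163095e-01, -3.76142547e-01,  8.27843622e-01,
        -1.46131553e+03],
       [ 0.00000000e+00,  0.00000000e+00,  0.00000000e+00,
         1.00000000e+00]])}
```

View pics/top0.png

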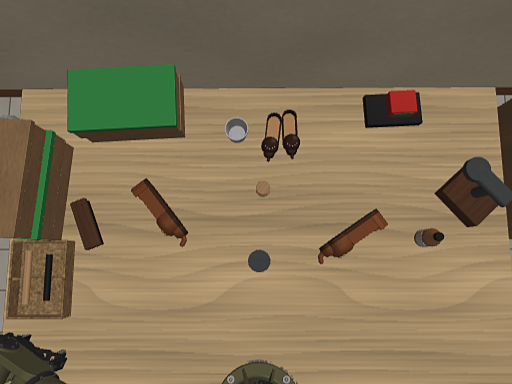

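View pics/scene0.png

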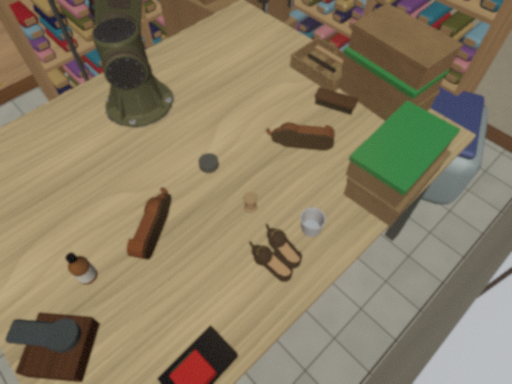

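Top view: the two big shoes lie around (160,210) and (352,237), with the tin at (259,261), the brush at (87,223), the bottle at (428,237) and the spool at (262,188). I need the toe and sole directions.

Run:
```python
from h import *
T=np.load('top.npy');S=np.load('scene.npy')
im=cv2.imread('pics/top0.png');sc=cv2.imread('pics/scene0.png')
r=lambda a:cv2.resize(a,(400,300),interpolation=cv2.INTER_CUBIC)
cv2.imwrite('pics/crop.png',np.vstack([np.hstack([r(im[172:256,116:228]),r(im[195:279,300:412])]),np.hstack([r(sc[100:172,250:346]),r(sc[182:263,100:208])])]))
def fit(name,box,W,zmin=12):
    a=W[box[1]:box[3],box[0]:box[2]].reshape(-1,3);a=a[a[:,2]>zmin]
    print(name,len(a),'c',a.mean(0).round(),'zmax',a[:,2].max().round(),cv2.minAreaRect(a[:,:2].astype(np.float32)),)
    return a
for n,b in dict(A=(125,172,195,252),B=(312,202,395,270),tin=(245,248,273,274),spool=(254,179,272,197),brush=(68,195,105,252),bottle=(410,222,448,252),cup=(222,115,250,144),kids=(258,105,302,162)).items():
    a=fit(n,b,T)
    if n in'AB':
        c=a[:,:2].mean(0);_,_,V=np.linalg.svd(a[:,:2]-c);e=V[0]
        if e[0]>0:e=-e
        nn=np.array([-e[1],e[0]]);s=(a[:,:2]-c)@e;t=(a[:,:2]-c)@nn
        print('e',e,'n',nn)
        for k in range(-130,131,20):
            m=abs(s-k)<10
            if m.any():
                tt=t[m];zz=a[m,2];print(k,'t',tt.min().round(),tt.max().round(),'z by t',[(int(q),int(np.max(zz[abs(tt-q)<5]))) for q in range(-50,51,10) if (abs(tt-q)<5).any()])
```

```text
A 1307 c [555. 280.  66.] zmax 88.0 ((548.66455078125, 281.1053466796875), (229.15359497070312, 56.70899963378906), 38.08182144165039)
e [-0.77530911 -0.63158196] n [ 0.63158196 -0.77530911]
-110 t -31.0 24.0 z by t [(-30, 61), (-20, 60), (-10, 60), (0, 61), (10, 60), (20, 58)]
-90 t -32.0 24.0 z by t [(-30, 70), (-20, 72), (-10, 72), (0, 72), (10, 72), (20, 72)]
-70 t -31.0 24.0 z by t [(-30, 72), (-20, 72), (-10, 73), (0, 74), (10, 72), (20, 71)]
-50 t -23.0 23.0 z by t [(-20, 75), (-10, 73), (0, 74), (10, 75), (20, 72)]
-30 t -23.0 23.0 z by t [(-20, 76), (-10, 74), (0, 74), (10, 71), (20, 76)]
-10 t -23.0 23.0 z by t [(-20, 73), (-10, 76), (0, 73), (10, 74), (20, 73)]
10 t -30.0 23.0 z by t [(-30, 66), (-20, 75), (-10, 82), (0, 77), (10, 77), (20, 77)]
30 t -32.0 22.0 z by t [(-30, 72), (-20, 83), (-10, 82), (0, 85), (10, 88), (20, 82)]
50 t -35.0 22.0 z by t [(-30, 73), (-20, 80), (-10, 84), (0, 84), (10, 84), (20, 83)]
70 t -33.0 22.0 z by t [(-30, 60), (-20, 70), (-10, 74), (0, 72), (10, 72), (20, 73)]
90 t -12.0 21.0 z by t [(-10, 61), (0, 68), (10, 69), (20, 67)]
110 t -19.0
[... 1344 characters left out ...]

spool 161 c [624. -17.  55.] zmax 63.0 ((625.3135986328125, -16.50724983215332), (38.15145492553711, 39.337921142578125), 89.48950958251953)
brush 984 c [515. 504.  45.] zmax 56.0 ((517.979736328125, 510.1297912597656), (150.98153686523438, 94.44681549072266), 6.042503833770752)
bottle 437 c [ 478. -481.   83.] zmax 135.0 ((478.6582336425781, -489.118408203125), (49.04722213745117, 51.641357421875), 86.12236785888672)
cup 282 c [809.  63.  44.] zmax 69.0 ((800.7964477539062, 61.86921691894531), (69.27228546142578, 65.91289520263672), 0.9438884854316711)
kids 865 c [782. -73.  29.] zmax 45.0 ((788.5070190429688, -68.28255462646484), (152.3043975830078, 116.45115661621094), 6.245248317718506)
```

View pics/crop.png

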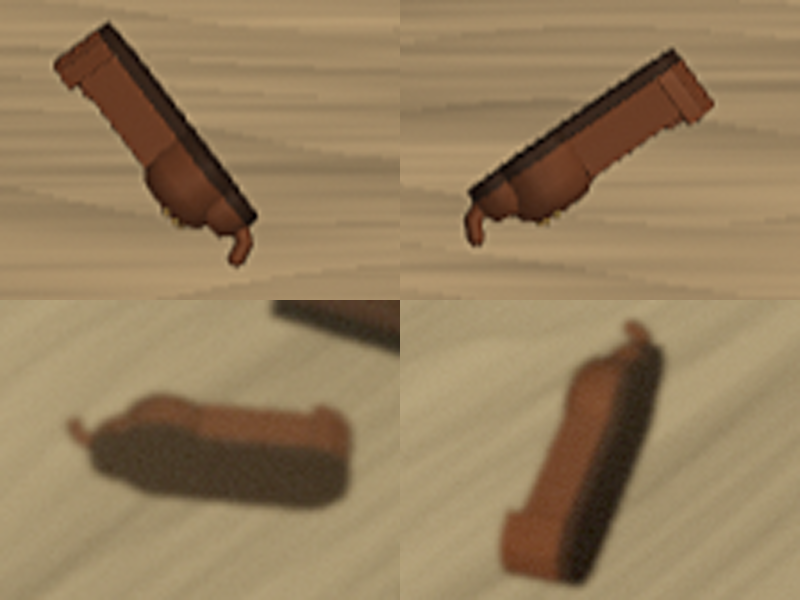

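The crop shows both toes (curled tip at the lower end of each upper view) pointing toward the robot. The dark sole is on the +x side of each shoe: sole normal is about (0.62,-0.78) for the +y shoe and (0.83,0.56) for the -y shoe. Sizes (231 x 57, top about 80) and the rim and vamp positions match. First I go behind the +y shoe, over (535,345).

Emit:
{"fn": "drive_tool", "kwargs": {"increments": [{"jaw": 0,"x": -360,"y": -24,"z": 31,"spin": 0.5},{"jaw": 0,"x": -360,"y": -24,"z": 31,"spin": 0.5},{"jaw": 0,"x": -360,"y": -24,"z": 31,"spin": 0.5},{"jaw": 0,"x": -360,"y": -24,"z": 31,"spin": 0.5},{"jaw": 0,"x": -360,"y": -24,"z": 31,"spin": 0.5},{"jaw": 0,"x": -360,"y": -24,"z": 31,"spin": 0.5},{"jaw": 0,"x": -360,"y": -24,"z": 31,"spin": 0.5},{"jaw": 0,"x": -360,"y": -24,"z": 31,"spin": 0.5},{"jaw": 0,"x": -360,"y": -24,"z": 31,"spin": 0.5},{"jaw": 0,"x": -360,"y": -24,"z": 31,"spin": 0.5},{"jaw": 0,"x": -360,"y": -24,"z": 31,"spin": 0.5},{"jaw": 0,"x": -360,"y": -24,"z": 31,"spin": 0.5},{"jaw": 0,"x": -360,"y": -24,"z": 31,"spin": 0.5},{"jaw": 0,"x": -360,"y": -24,"z": 31,"spin": 0.5}]}}

```text
clock: 1.5
tcp_pos: [535.3, 345.8, 200.5]
tool_rot: [180.0, 0.0, 128.6]
contact_force: [0.2, 0.5, -0.3]
opening: 0.4
finger_force: 0.0
```

Emit:
{"fn": "drive_tool", "kwargs": {"increments": [{"z": 50},{"z": 100},{"z": 130},{"z": 147},{"z": 147},{"z": 147},{"z": 147,"x": -8},{"z": 147,"x": -16},{"z": 147,"x": -22},{"z": 147,"x": -26},{"z": 147,"x": -30},{"z": 147,"x": -34},{"z": 147,"x": -38},{"z": 147,"x": -42},{"z": 147,"x": -46}]}}

```text
schema error: expected keys jaw, x, y, z, spin
```

Run:
```python
from h import *
a,_=cloud('top');b,_=cloud('scene')
r=lambda q:cv2.resize(q,(400,300),interpolation=cv2.INTER_CUBIC)
cv2.imwrite('pics/p1.png',np.hstack([r(a[160:262,106:242]),r(b[90:174,240:352])])[...,::-1])
```

```text
(no output)
```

View pics/p1.png

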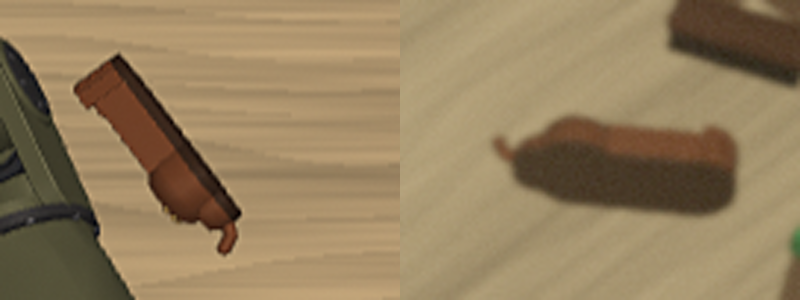

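The move was refused because every row needs all keys. The picture shows the shoe still lying as before. Sending again.

Emit:
{"fn": "drive_tool", "kwargs": {"increments": [{"jaw": 0,"x": 0,"y": 0,"z": 50,"spin": 0},{"jaw": 0,"x": 0,"y": 0,"z": 100,"spin": 0},{"jaw": 0,"x": 0,"y": 0,"z": 130,"spin": 0},{"jaw": 0,"x": 0,"y": 0,"z": 147,"spin": 0},{"jaw": 0,"x": 0,"y": 0,"z": 147,"spin": 0},{"jaw": 0,"x": 0,"y": 0,"z": 147,"spin": 0},{"jaw": 0,"x": -8,"y": 0,"z": 147,"spin": 0},{"jaw": 0,"x": -16,"y": 0,"z": 147,"spin": 0},{"jaw": 0,"x": -22,"y": 0,"z": 147,"spin": 0},{"jaw": 0,"x": -26,"y": 0,"z": 147,"spin": 0},{"jaw": 0,"x": -30,"y": 0,"z": 147,"spin": 0},{"jaw": 0,"x": -34,"y": 0,"z": 147,"spin": 0},{"jaw": 0,"x": -38,"y": 0,"z": 147,"spin": 0},{"jaw": 0,"x": -42,"y": 0,"z": 147,"spin": 0},{"jaw": 0,"x": -46,"y": 0,"z": 147,"spin": 0}]}}

```text
clock: 3.1
tcp_pos: [564.5, 309.2, 53.2]
tool_rot: [-180.0, 0.0, 128.6]
contact_force: [-0.4, -0.4, 0.2]
opening: -0.1
finger_force: 0.2
```

Run:
```python
from h import *
a,_=cloud('top');b,_=cloud('scene')
r=lambda q:cv2.resize(q,(400,300),interpolation=cv2.INTER_CUBIC)
cv2.imwrite('pics/p2.png',np.hstack([r(a[160:262,106:242]),r(b[90:174,240:352])])[...,::-1])
```

```text
(no output)
```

View pics/p2.png

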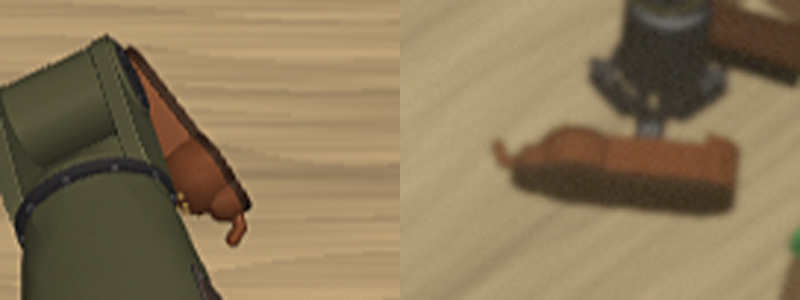

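The tip sits at (650,130) on the rim, and the sole face has narrowed from tilting about its lower edge. Keep pushing, then back off and up.

Emit:
{"fn": "drive_tool", "kwargs": {"increments": [{"jaw": 0,"x": -5,"y": 0,"z": 0,"spin": 0},{"jaw": 0,"x": -10,"y": 0,"z": 0,"spin": 0},{"jaw": 0,"x": -15,"y": 0,"z": 0,"spin": 0},{"jaw": 0,"x": -20,"y": 0,"z": 0,"spin": 0},{"jaw": 0,"x": -25,"y": 0,"z": -1,"spin": 0},{"jaw": 0,"x": -29,"y": 0,"z": -2,"spin": 0},{"jaw": 0,"x": -29,"y": 0,"z": -3,"spin": 0},{"jaw": 0,"x": -29,"y": 0,"z": -3,"spin": 0},{"jaw": 0,"x": -29,"y": 0,"z": -3,"spin": 0}]}}

```text
clock: 4.1
tcp_pos: [582.3, 287.0, 56.3]
tool_rot: [-180.0, 0.0, 128.6]
contact_force: [-0.3, -0.4, -1.0]
opening: -0.4
finger_force: 0.0
```

Run:
```python
from h import *
b,_=cloud('scene')
r=lambda q:cv2.resize(q,(400,300),interpolation=cv2.INTER_CUBIC)
cv2.imwrite('pics/p3.png',r(b[90:174,240:352])[...,::-1])
```

```text
(no output)
```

View pics/p3.png

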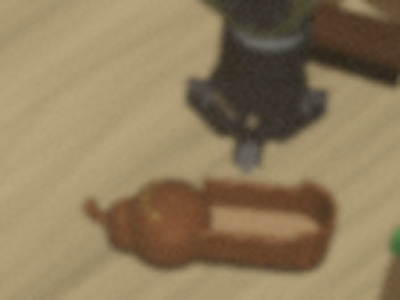

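The first shoe stands on its sole, opening up. The fingers are just clear above its outer rim at (247,165). Up, then over to the second shoe.

Emit:
{"fn": "drive_tool", "kwargs": {"increments": [{"jaw": 0,"x": 0,"y": 0,"z": -40,"spin": 0},{"jaw": 0,"x": 0,"y": 0,"z": -90,"spin": 0},{"jaw": 0,"x": 0,"y": 0,"z": -144,"spin": 0},{"jaw": 0,"x": 0,"y": 0,"z": -144,"spin": 0},{"jaw": 0,"x": -395,"y": -490,"z": -144,"spin": 0.08},{"jaw": 0,"x": -395,"y": -490,"z": -144,"spin": 0.08},{"jaw": 0,"x": -395,"y": -490,"z": -144,"spin": 0.08},{"jaw": 0,"x": -395,"y": -490,"z": -144,"spin": 0.08},{"jaw": 0,"x": -395,"y": -490,"z": -144,"spin": 0.08},{"jaw": 0,"x": -395,"y": -490,"z": -144,"spin": 0.08},{"jaw": 0,"x": -395,"y": -490,"z": -144,"spin": 0.08},{"jaw": 0,"x": -395,"y": -490,"z": -144,"spin": 0.08},{"jaw": 0,"x": -395,"y": -490,"z": -144,"spin": 0.08},{"jaw": 0,"x": -395,"y": -490,"z": -144,"spin": 0.08},{"jaw": 0,"x": -395,"y": -490,"z": -144,"spin": 0.08},{"jaw": 0,"x": -395,"y": -490,"z": -144,"spin": 0.08},{"jaw": 0,"x": -395,"y": -490,"z": -144,"spin": 0.08},{"jaw": 0,"x": -395,"y": -490,"z": -144,"spin": 0.08},{"jaw": 0,"x": -395,"y": -490,"z": -144,"spin": 0.08},{"jaw": 0,"x": -395,"y": -490,"z": -144,"spin": 0.08}]}}

```text
clock: 6.15
tcp_pos: [445.7, -326.6, 200.1]
tool_rot: [180.0, -0.0, 124.0]
contact_force: [0.2, 0.3, -0.3]
opening: -0.2
finger_force: 0.0
```

Emit:
{"fn": "drive_tool", "kwargs": {"increments": [{"jaw": 0,"x": 0,"y": 0,"z": 50,"spin": 0},{"jaw": 0,"x": 0,"y": 0,"z": 100,"spin": 0},{"jaw": 0,"x": 0,"y": 0,"z": 130,"spin": 0},{"jaw": 0,"x": 0,"y": 0,"z": 147,"spin": 0},{"jaw": 0,"x": 0,"y": 0,"z": 147,"spin": 0},{"jaw": 0,"x": 0,"y": 0,"z": 147,"spin": 0},{"jaw": 0,"x": 0,"y": 8,"z": 147,"spin": 0},{"jaw": 0,"x": 0,"y": 16,"z": 147,"spin": 0},{"jaw": 0,"x": 0,"y": 21,"z": 147,"spin": 0},{"jaw": 0,"x": 0,"y": 25,"z": 147,"spin": 0},{"jaw": 0,"x": 0,"y": 29,"z": 147,"spin": 0},{"jaw": 0,"x": 0,"y": 33,"z": 147,"spin": 0},{"jaw": 0,"x": 0,"y": 37,"z": 147,"spin": 0},{"jaw": 0,"x": 0,"y": 41,"z": 147,"spin": 0},{"jaw": 0,"x": 0,"y": 45,"z": 147,"spin": 0}]}}

```text
clock: 7.65
tcp_pos: [483.0, -302.2, 53.2]
tool_rot: [-180.0, -0.0, 124.0]
contact_force: [0.8, 0.3, -0.2]
opening: 0.4
finger_force: 0.1
```

Emit:
{"fn": "drive_tool", "kwargs": {"increments": [{"jaw": 0,"x": 0,"y": 5,"z": 0,"spin": 0},{"jaw": 0,"x": 0,"y": 10,"z": 0,"spin": 0},{"jaw": 0,"x": 0,"y": 15,"z": 0,"spin": 0},{"jaw": 0,"x": 0,"y": 20,"z": 0,"spin": 0},{"jaw": 0,"x": 0,"y": 24,"z": -1,"spin": 0},{"jaw": 0,"x": 0,"y": 27,"z": -2,"spin": 0},{"jaw": 0,"x": 0,"y": 27,"z": -3,"spin": 0},{"jaw": 0,"x": 0,"y": 27,"z": -3,"spin": 0},{"jaw": 0,"x": 0,"y": 27,"z": -3,"spin": 0}]}}

```text
clock: 8.55
tcp_pos: [505.1, -287.4, 56.3]
tool_rot: [-180.0, 0.0, 124.0]
contact_force: [0.4, -0.1, -0.2]
opening: -0.1
finger_force: 0.0
```

Run:
```python
from h import *
b,_=cloud('scene')
cv2.imwrite('pics/p4.png',cv2.resize(b[90:270,90:350],(780,540))[...,::-1])
```

```text
(no output)
```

View pics/p4.png

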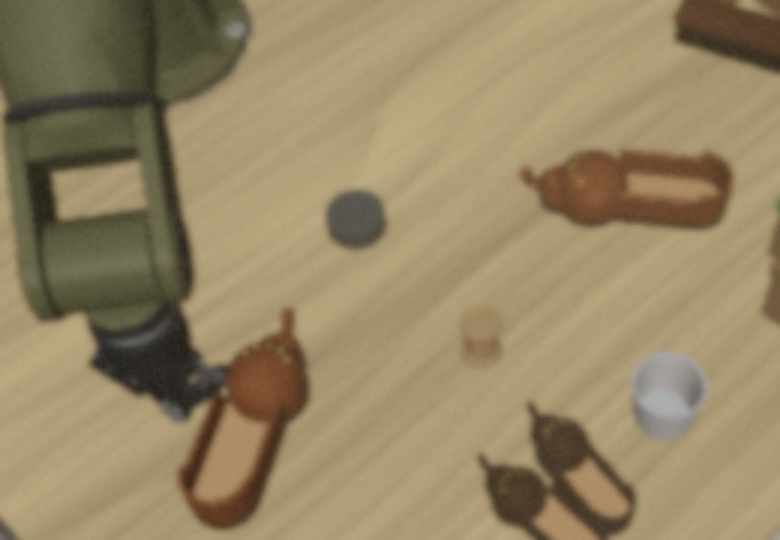

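Both shoes stand: the first at (640,190), the second at (245,430), and the bystanders in view look in place. I'll back off, rise and check.

Emit:
{"fn": "drive_tool", "kwargs": {"increments": [{"jaw": 0,"x": 0,"y": -8,"z": -2,"spin": 0},{"jaw": 0,"x": 0,"y": -25,"z": -10,"spin": 0},{"jaw": 0,"x": 0,"y": -40,"z": -50,"spin": 0},{"jaw": 0,"x": 0,"y": -60,"z": -90,"spin": 0},{"jaw": 0,"x": 0,"y": -80,"z": -130,"spin": 0},{"jaw": 0,"x": 0,"y": -80,"z": -150,"spin": 0},{"jaw": 0,"x": 0,"y": -80,"z": -150,"spin": 0},{"jaw": 0,"x": 0,"y": -80,"z": -150,"spin": 0},{"jaw": 0,"x": 0,"y": -80,"z": -150,"spin": 0},{"jaw": 0,"x": 0,"y": -80,"z": -150,"spin": 0}]}}

```text
clock: 9.6
tcp_pos: [438.5, -331.7, 205.2]
tool_rot: [-180.0, -0.1, 124.0]
contact_force: [0.3, 0.2, 0.9]
opening: -0.1
finger_force: 0.0
```

Run:
```python
from h import *
b,_=cloud('scene')
cv2.imwrite('pics/p5.png',cv2.resize(b[60:310,40:370],(790,598))[...,::-1])
```

```text
(no output)
```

View pics/p5.png

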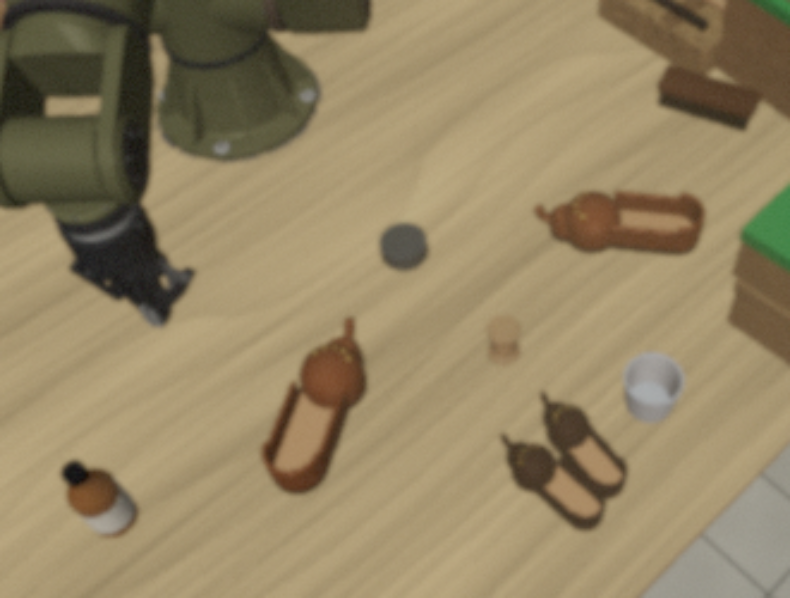

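Both shoes stand on their soles at (320,410) and (630,220). The bystanders are in place and the gripper is clear.

```bash
python3 -c "from plant import *;print(job_done())"
```

```text
the job is handed in; nothing more can be done
None
```

I tipped both brown shoes back onto their soles close to where they lay. The final camera picture shows the bystanders looking undisturbed, and I handed the job in at about 10 s; no verdict came back.

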